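Clamp up a post in its rail with a one-hand bar clamp

ROBOT

A 6-joint arm with a two-finger parallel gripper is mounted at the origin on the work surface. World frame = base frame: x ahead of the robot, y to its left, z up, the work surface at z = 0. Lengths are in m, angles in rad, forces in N, time in s.
With the tool pointing down it reaches from about 0.35 to 0.975 m from the base axis. Payload 4.9 kg.
Tool frame: the origin (TCP) lies on the centre line of the jaws, within the pads' length; the fingertips stand manip.tip_reach ahead of it and the grasp point (between the pads) is the TCP (manip.tip_reach is the distance from the TCP to the fingertips, in m); z points along the fingers, y is the line along which they close (so a half turn about z gives the same grasp; the last joint's range is limited). The gripper opens to 85 mm and grips with 20 to 120 N. Pads are 22 mm wide; open, the fingers measure 114 mm over their backs; the gripper's body (76 mm by 85 mm) begins 54 mm behind the grasp point. The pads swing forward as they close: fully open they stand 13 mm farther back than shut.
Start: joints at [1.14, 0.053, 1.613, -0, 1.476, -0.119], TCP at [0.192, 0.595, 0.25] pointing down, gripper open.
Joint ranges: [-3.01, 3.01], [-1.01, 2.22], [0.06, 2.58], [-1.02, 4.17], [0.09, 2.62], [-3.14, 3.14]. Speed limits (rad/s): [2.57, 2.57, 3.14, 3.14, 3.14, 3.14].

INTERFACE

Orientations are given as a unit quaternion [w, x, y, z].
In Python, from plant import manip gives the robot as it stands. The module is installed in compiled form; this text tells all that it offers.
- The arm moves only by the tool move_arm, never from a script. Its argument "rows" is a list of rows, each a list of 7 numbers: the shift along the tool's x, y, z in cm, then the turn, a rotation vector about the tool's x, y, z in degrees, then the opening, from -1 (shut) to 1 (fully open). In form: [[tx, ty, tz, ax, ay, az, jaw], ...]. A call has 1 to 20 rows; each row shifts and turns the commanded pose from where the row before left it, along the tool's axes as they then stand; what a row does not reach is not made up. A row lasts 1/12 s, in which the tool goes at most 41.7 mm and 7.16 degrees, less where a joint would pass 70% of its speed; a pose out of reach is approached as far as the arm can. A call is refused whole if a number of a shift passes 4.17 or a number of a turn 7.16, either way. A call with a gripper value outside its range is refused whole. The fingers move at their own pace and stop on an object; the grip force is fixed at half the most. Time passes only in rows, so rows that do not move let the fingers close. It gives the time, the measured TCP pose, the force, the opening and the grip force at its end, in the units of the state.
- manip.state(): the state, without advancing time (a new reading comes with each control period).
- manip.grab_frame(name): name is "side" or "top" or "wrist"; returns a dict with "img" (384x512x3 uint8, blue, green, red), "mtx" (3x3 intrinsics, pixels), "k1" (the pictures are not rectified: a ray, as slopes to the right and down, at radius r is drawn at 1 + k1 r^2 times it, then the intrinsics apply), "R" (3x3) and "t" (3): a world point X has camera coordinates R X + t. Camera axes: x right, y down, z forward; pixel columns grow to the right and rows downward; lengths in m; the calibration is good to about 2 mm. A picture is of the moment at which its call begins. There is no depth.
- manip.job_done(): hands the job in; it is judged then, once.
The state is a dict: "time": time; "joint_pos": joint angles; "joint_vel": joint speeds; "joint_efforts": joint torques, N m; "tool_pos": TCP position; "tool_rot": TCP orientation; "contact_force": force on the tool from outside, world axes, zero at the start; "ft_torque": the same for the moment, N m; "gripper_width": opening from 0.0 (shut) to 1.0 (fully open); "grasp_force": force on a finger pad.
Only numpy, scipy, OpenCV 4.12 (cv2) and the standard library are available. Lean on these libraries where they do the work, as an engineer would, in place of code of your own. Each camera call takes 0.05 s, during which the arm holds its last target. There are 200 camera calls.

TASK

Dry-clamp the joint of the small hall stand: plug the loose wooden post upright, down into the housing of the rail that lies in the bar clamp, so that it stands on the bearers, and let go of it. Then pump the clamp's trigger, a squeeze and a release at a time and without pushing the sliding jaw by hand, until the jaw has closed on the post and pressed it home against the back of the housing. Finish still holding the trigger squeezed, so that the jaw keeps a firm but gentle pressure on the post: do not crush the wood, and leave the other things on the table where they are.

Things in the scene. Friction and masses are not known exactly. Their poses are not given: they have to be found in the camera images.
- glue_board: Plywood board 290x150x12 mm, fixed, carrying the clamp. Origin on its underside (table level) below the face of the head jaw; x along the bar from head to sliding jaw, y along the rail, z up. Two bearers, tops 54 mm above the table, x 4 to 134, |y| 9 to 27 mm; the bar runs low between them.
- clamp_head: Black clamp head, fixed to the board; same frame as glue_board. Upright pistol grip (nearest the robot): x -104 to -86, |y| under 13, up to z 163 mm. Head jaw: x -16 to 0, |y| under 15, top at z 100. Housing below, top at z 66; the bar's tail sticks out behind it, below z 50. Open above and beside.
- trigger (a joint): Trigger angle, rad: 0 = sprung out, 0.205 = squeezed to its stop. It swings towards the grip on a pivot 13 mm above the table at glue_board x -66. A full squeeze draws the jaw in by one 5 mm tooth (up to 5 mm of a squeeze's 6 mm may be idle the first time); released, it springs back and the ratchet keeps the jaw. With the jaw on the post it stalls short of the stop, below 0.18.
- trigger_face (a point): Point on the trigger's front face (the side away from the grip), 117 mm above the table, where to pull. Released it is at glue_board x -50, y 0: 54 mm over grip and trigger; at the stop 33 mm. Its axes are not needed.
- trigger_blade: Grey trigger blade, 10 mm thick, 20 wide, top at z 159 mm, leaning 0.11 rad away from the grip when released, 0.095 towards it at the stop. Running free it needs 5 to 7 N at the fingers; the jaw then presses with about 3 times what is pulled beyond that: 12 to 20 N of grip is right, 40 N crushes. Origin at its pivot.
- clamp_bar (a joint): Travel of bar and sliding jaw, m, growing as the jaw closes towards the head; the jaw's face is at glue_board x = 0.090 minus this. Starts 0.011 to 0.025; about 0.041 when the jaw is on the post. It only goes the closing way.
- sliding_jaw: Black sliding jaw with rubber pad, 30 mm wide, pad 61 to 95 mm above the table, top at z 99 mm. Its origin is not on it: it lies at the glue_board's origin shifted by the travel. Not to be touched by the robot.
- jaw_face (a point): Centre of the sliding jaw's pad face, 78 mm above the table, facing the rail.
- rail: Loose brown hardwood rail 45 (x) x 200 (y) x 45 mm on the bearers, against the head jaw. Origin: centre of its underside, 54 mm above the table. Housing in the middle of its +x side, open above and towards the sliding jaw: 38 wide (y -19 to 19), x 2.5 to 22.5, full height. The post's home is rail x 14.5, y 0, z 0 mm, same yaw or half a turn.
- post: Loose brown hardwood post 24 (x) x 36 (y) x 110 mm (z), its foot bevelled 2.5 mm over the lowest 5, standing on the table to the left or right of the board. Origin: centre of its underside. In its home it stands 65 mm above the rail and 4 mm out of the housing. 56 to 100 g.
- vase: Dark turned wooden vase, 60 mm across, 105 mm tall, on the other side of the board from the post; bystander. Origin: centre of its underside.
- dish: Small wooden bowl, 90 mm across, 22 mm tall; bystander. Origin: centre of its underside.
- glue: White plastic glue bottle, 52 mm across, 130 mm tall; bystander. Origin: centre of its underside.
Things that resemble listed ones, but are neither listed nor needed, are in the scene too. What is shaped like the post but grey is not meant. What is shaped like the rail but orange is not meant.

How it is judged:
On the way, in this order (a step that is already met when the one before it is completed fails the run):
1. the post stands upright in the rail's housing, on the bearers, let go, the jaw not yet touching it (x of post in the frame of rail between 0.012 and 0.0215 m and y of post in the frame of rail between -0.003 and 0.003 m and z of post in the frame of rail between -0.003 and 0.003 m and angle between the x axis of post and the x axis of rail, either way round below 0.1 rad and angle between post's own z axis and vertical below 0.08 rad and contact force between each of the fingers, sliding_jaw and post below 0.1 N), for 0.2 s.
2. the trigger, squeezed by the fingers, presses the jaw on the post (contact force between sliding_jaw and post above 8 N and contact force between the fingers and trigger_blade above 2 N), for 0.2 s.
At the end, for the whole second after the job is handed in: Ends with the fingers squeezing the trigger (over 2 N) and the jaw pressing the post with 8 to 100 N; the post is upright and square (0.05, 0.08 rad), on the bearers (3 mm), home against the housing's back (2 mm), at rest, untouched by the robot; the rail lies on the bearers (all of step 2 and contact force between sliding_jaw and post below 100 N and contact force between the arm and post below 0.1 N and x of post in the frame of rail between 0.012 and 0.0165 m and y of post in the frame of rail between -0.003 and 0.003 m and z of post in the frame of rail between -0.003 and 0.003 m and angle between the x axis of post and the x axis of rail, either way round below 0.08 rad and angle between post's own z axis and vertical below 0.05 rad and z of rail in the frame of glue_board between 0.051 and 0.057 m and velocity of joint clamp_bar below 0.005 m/s and linear speed of post below 0.01 m/s); the arm keeps its last pose, push and grip.
It fails at once if the jaw crushes the post (over 100 N) (contact force between sliding_jaw and post above 100 N).
It fails at once if the robot pushes the sliding jaw by hand (over 3 N) (contact force between any of the fingers, the arm and sliding_jaw above 3 N).
It fails at once if a bystander is moved by more than 30 mm (distance of any of vase, dish, glue from where it was at the start of the episode above 0.03 m).
It also fails if it takes over 72 s, if anything falls off the work surface, if the arm or the gripper's body presses on something with over 40 N, if the wrist force passes 120 N, or if a joint passes its speed limit or range.

## Working session

There is one attempt and no reset: what is moved stays moved. The work goes in short steps, Python scripts to look and compute and a tool call to move; the robot and the scene stay as the last step left them, time stands still between calls to the robot, and variables do not carry over. Pictures are saved under pics/ and viewed, at most 10 in all, crops included, and the job is handed in when it is done.

Besides the shell and the picture viewer there is one more tool, called after "Request:" as name(argument=value, ...), one argument or row to a line, values as JSON. move_arm: Moves the arm, as the interface text tells. Its arguments: {"type":"object","properties":{"rows":{"type":"array","items":{"type":"array","items":{"type":"number"}}}},"required":["rows"]}

```bash
mkdir -p pics; cat > h.py <<'E'
import numpy as np, cv2
from plant import manip
from scipy.spatial.transform import Rotation as Ro
def grab(n,fn=None):
    f=manip.grab_frame(n)
    if fn: cv2.imwrite('pics/'+fn,f['img'])
    np.savez('%s.npz'%n,**f); return f
def load(n): return dict(np.load('%s.npz'%n))
def ray(f,u,v):
    p=cv2.undistortPoints(np.array([[[u,v]]],float),f['mtx'],np.array([float(f['k1']),0,0,0,0]))[0,0]
    R=f['R'];return -R.T@f['t'], R.T@np.array([p[0],p[1],1])
def onz(f,u,v,z):
    c,d=ray(f,u,v);return c+d*(z-c[2])/d[2]
def proj(f,X):
    r,_=cv2.Rodrigues(f['R']);return cv2.projectPoints(np.array(X,float).reshape(-1,1,3),r,f['t'],f['mtx'],np.array([float(f['k1']),0,0,0,0]))[0][:,0]
def tri(*obs):
    A=np.zeros((3,3));b=np.zeros(3)
    for f,u,v in obs:
        c,d=ray(f,u,v);d/=np.linalg.norm(d);P=np.eye(3)-np.outer(d,d);A+=P;b+=P@c
    return np.linalg.solve(A,b)
E
python3 - <<'E'
from h import *
np.set_printoptions(precision=4,suppress=True)
s=manip.state();print(s,manip.tip_reach)
a=grab('side');b=grab('top')
for f in(a,b):print(f['R'],f['t'],f['mtx'],f['k1'])
cv2.imwrite('pics/side0.png',cv2.resize(a['img'],(800,600)))
cv2.imwrite('pics/top0.png',cv2.resize(b['img'],(800,600)))
E
```

```text
{'time': 0.0, 'joint_pos': array([ 1.14  ,  0.0534,  1.6143, -0.    ,  1.476 , -0.119 ]), 'joint_vel': array([-0.0001,  0.0006,  0.0009, -0.0013, -0.0015, -0.0007]), 'joint_efforts': array([  0.0002, -39.3683, -37.0175,  -0.0001,   0.0072,   0.    ]), 'tool_pos': array([0.1915, 0.5943, 0.2491]), 'tool_rot': array([-0.0003,  0.1553,  0.9879, -0.001 ]), 'contact_force': array([ 0.1112, -0.1601, -0.2494]), 'ft_torque': array([-0.0321, -0.0141,  0.0059]), 'grasp_force': 0.0, 'gripper_width': 0.9990517866820273} 0.019
[[-0.9371 -0.3491 -0.0046]
 [-0.1823  0.5005 -0.8463]
 [ 0.2977 -0.7923 -0.5326]] [0.5672 0.1663 0.8428] [[437.9026   0.     248.8683]
 [  0.     437.9026 178.4742]
 [  0.       0.       1.    ]] -0.11408990976586748
[[-0.0268 -0.9996  0.0074]
 [-0.9948  0.0259 -0.0989]
 [ 0.0987 -0.01   -0.9951]] [0.009  0.6311 0.8506] [[365.9751   0.     253.0375]
 [  0.     365.9751 192.6728]
 [  0.       0.       1.    ]] 0.013721926096022526
```

View pics/side0.png

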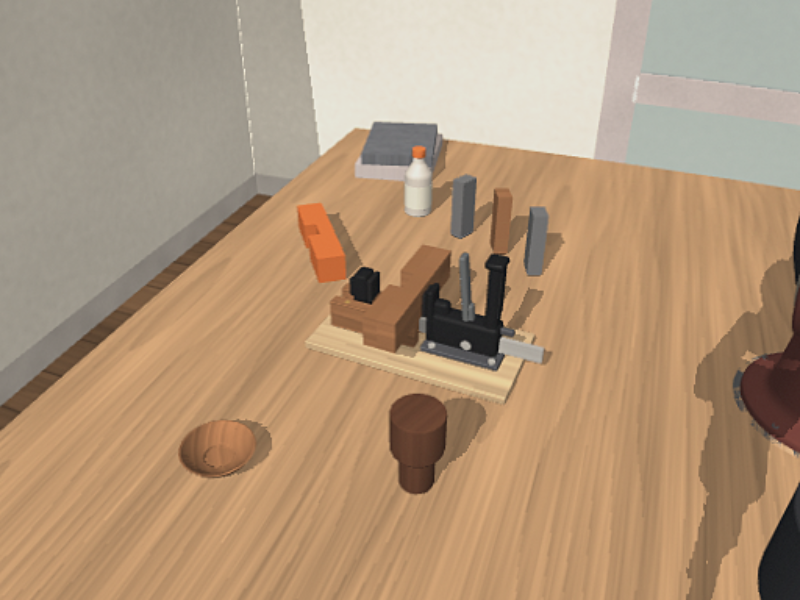

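View pics/top0.png

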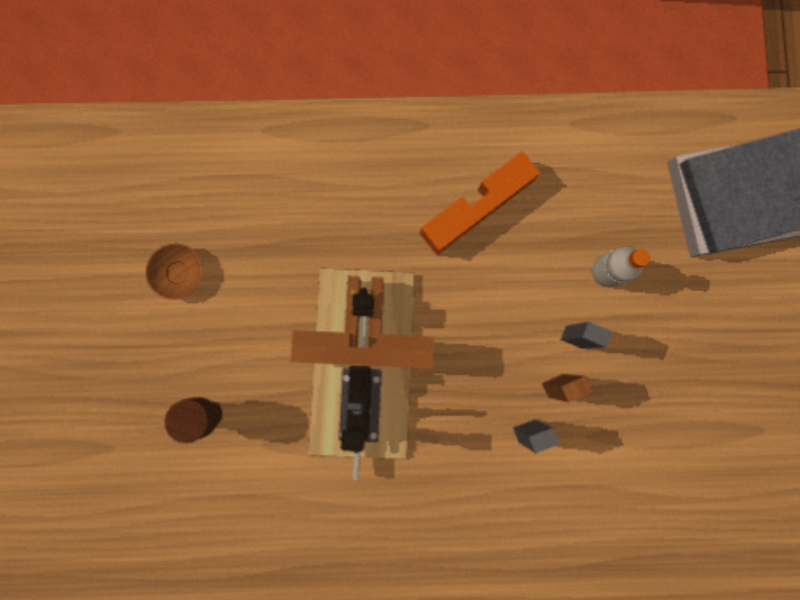

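Side view: the bar clamp lies on its board with the brown rail at (405,300). The brown post is at (501,220), between two grey lookalikes at (463,207) and (537,240). The orange rail is at (322,243), the glue at (418,185), the dish at (218,447) and the vase at (417,440).
Top view: the board spans (310–413, 270–458) with its head towards the robot. The rail is at (362,348) and the sliding jaw at (362,303).

Candidates for the post: brown (567,388), grey (587,335) and grey (537,436). I choose the brown one. Candidates for the rail: brown (362,348) and orange (480,203). I choose the brown one in the clamp.

```bash
python3 - <<'E'
from h import *
np.set_printoptions(precision=4,suppress=True)
b=load('top');a=load('side');s=512/800
hb=cv2.cvtColor(b['img'],cv2.COLOR_BGR2HSV)
for n,u,v in[('post',570,388),('postside',553,388),('rail',320,345),('rail2',410,350),('board',325,420),('table',250,200),('bearer',353,290),('shadow',620,390)]:
    print(n,hb[int(v*s),int(u*s)],onz(b,u*s,v*s,.1))
c=np.hstack([cv2.resize(b['img'][225:290,320:400],(400,325),interpolation=cv2.INTER_CUBIC),cv2.resize(b['img'][165:310,180:290],(396,522),interpolation=cv2.INTER_CUBIC)[:325]])
c=np.zeros((522,800,3),np.uint8);c[:325,:400]=cv2.resize(b['img'][225:290,320:400],(400,325),interpolation=cv2.INTER_CUBIC);c[:,404:]=cv2.resize(b['img'][165:310,180:290],(396,522),interpolation=cv2.INTER_CUBIC)
cv2.imwrite('pics/crop1.png',c)
E
```

```text
post [ 12 179 135] [ 0.4955 -0.2484  0.1   ]
postside [ 12 182  77] [ 0.4961 -0.2245  0.1   ]
rail [ 12 182 132] [0.5649 0.1008 0.1   ]
rail2 [ 12 193 135] [ 0.5544 -0.0258  0.1   ]
board [ 21 116 182] [0.4607 0.0952 0.1   ]
table [ 15 156 165] [0.7761 0.1986 0.1   ]
bearer [ 15 185 149] [0.6417 0.0528 0.1   ]
shadow [ 14 154 109] [ 0.4909 -0.3182  0.1   ]
```

View pics/crop1.png

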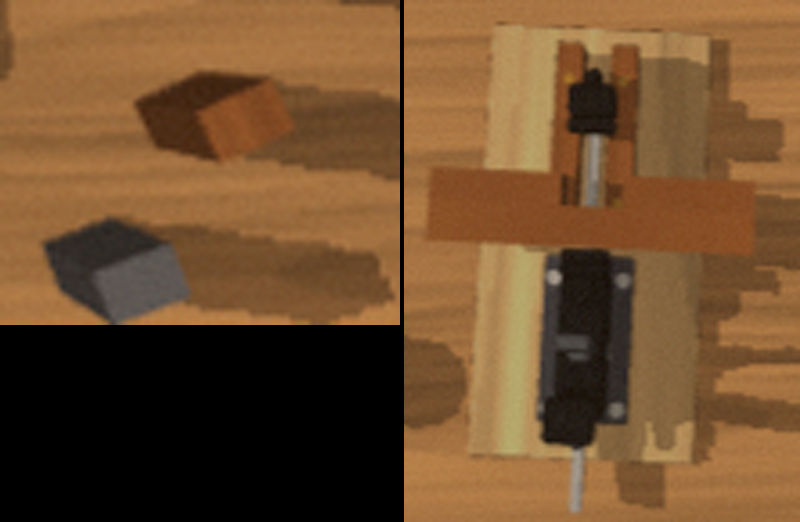

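Request:
move_arm(
  rows=[
    [-2.4, -3.1, 0, 0, 0, 0, 1],
    [-2.4, -3.1, 0, 0, 0, 0, 1],
    [-2.4, -3.1, 0, 0, 0, 0, 1],
    [-2.4, -3.1, 0, 0, 0, 0, 1],
    [-2.4, -3.1, 0, 0, 0, 0, 1],
    [-2.4, -3.1, 0, 0, 0, 0, 1],
    [-2.4, -3.1, 0, 0, 0, 0, 1],
    [-2.4, -3.1, 0, 0, 0, 0, 1],
    [-2.4, -3.1, 0, 0, 0, 0, 1],
    [-2.4, -3.1, 0, 0, 0, 0, 1],
    [-2.4, -3.1, 0, 0, 0, 0, 1],
    [-2.4, -3.1, 0, 0, 0, 0, 1],
    [-2.4, -3.1, 0, 0, 0, 0, 1],
    [-2.4, -3.1, 0, 0, 0, 0, 1],
    [-2.4, -3.1, 0, 0, 0, 0, 1],
    [-2.4, -3.1, 0, 0, 0, 0, 1],
    [-2.4, -3.1, 0, 0, 0, 0, 1],
    [-2.4, -3.1, 0, 0, 0, 0, 1],
    [-2.4, -3.1, 0, 0, 0, 0, 1],
    [-2.4, -3.1, 0, 0, 0, 0, 1],
  ],
)

```text
time: 1.77
tool_pos: [0.4583, -0.1446, 0.2499]
tool_rot: [-0.0, 0.156, 0.988, 0.0]
contact_force: [0.4, 1.8, 0.1]
gripper_width: 0.996
grasp_force: 0.0
```

Request:
move_arm(
  rows=[
    [-2.4, -3.1, 0, 0, 0, -7, 1],
    [0, 0, 0, 0, 0, -7, 1],
    [0, 0, 0, 0, 0, -7, 1],
    [0, 0, 0, 0, 0, -7, 1],
    [0, 0, 0, 0, 0, -7, 1],
    [0, 0, 0, 0, 0, -7, 1],
    [0, 0, 0, 0, 0, 0, 1],
    [0, 0, 0, 0, 0, 0, 1],
  ],
)

```text
time: 2.43
tool_pos: [0.4715, -0.1793, 0.2499]
tool_rot: [-0.0, -0.208, 0.978, 0.0]
contact_force: [0.8, 0.6, -0.2]
gripper_width: 0.999
grasp_force: 0.0
```

```bash
python3 - <<'E'
from h import *
np.set_printoptions(precision=4,suppress=True)
w=grab('wrist');t=grab('top');s=manip.state();print(s['time'],s['tool_pos'],s['tool_rot'],s['contact_force'])
print(w['mtx'],w['k1'],w['R'],w['t'],-w['R'].T@w['t'])
cv2.imwrite('pics/wrist1.png',w['img'])
E
```

```text
2.5333 [ 0.4716 -0.1793  0.2501] [-0.0002 -0.2079  0.9781  0.0001] [-0.7337  0.1294 -0.1537]
[[289.6973   0.     258.1003]
 [  0.     289.6973 190.4741]
 [  0.       0.       1.    ]] -0.0040612071701316725 [[-0.4054  0.9141 -0.0005]
 [ 0.875   0.3882  0.2893]
 [ 0.2647  0.1168 -0.9572]] [ 0.3557 -0.3797  0.2743] [ 0.4038 -0.2098  0.3726]
```

View pics/wrist1.png

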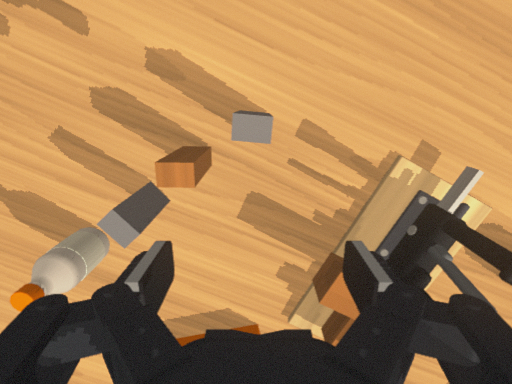

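The wrist view shows the brown post at (183,167), with its top face spanning (156–196, 163–187). The grey ones are at (252,127) and (135,213), and the clamp is at right.

```bash
cat >> h.py <<'E'
def quad(f,box,lo,hi,k=4):
    x0,y0,x1,y1=box
    im=cv2.resize(f['img'][y0:y1,x0:x1],None,fx=k,fy=k,interpolation=cv2.INTER_CUBIC)
    m=cv2.inRange(cv2.cvtColor(im,cv2.COLOR_BGR2HSV),np.array(lo),np.array(hi))
    m=cv2.morphologyEx(m,cv2.MORPH_OPEN,np.ones((7,7)));m=cv2.morphologyEx(m,cv2.MORPH_CLOSE,np.ones((7,7)))
    c=max(cv2.findContours(m,cv2.RETR_EXTERNAL,cv2.CHAIN_APPROX_NONE)[0],key=cv2.contourArea)
    q=cv2.approxPolyDP(c,0.06*cv2.arcLength(c,True),True)[:,0]
    return (q+.5)/k-.5+np.array([x0,y0]), c[:,0]/k+np.array([x0,y0])
def rect(f,q,z):
    P=np.array([onz(f,u,v,z) for u,v in q]);E=np.roll(P,-1,0)-P
    return P, np.linalg.norm(E,axis=1), np.degrees(np.arctan2(E[:,1],E[:,0]))
E
python3 - <<'E'
from h import *
np.set_printoptions(precision=4,suppress=True)
w=load('wrist');t=load('top')
hw=cv2.cvtColor(w['img'],cv2.COLOR_BGR2HSV)
for u,v in[(175,176),(186,152),(140,150),(203,165),(120,200)]:print(u,v,hw[v,u])
for f,box in((w,(145,138,220,195)),(t,(340,235,385,262))):
    for vl in (100,120) if f is t else (140,170):
        q,_=quad(f,box,(8,165,vl),(14,255,255))
        P,L,A=rect(f,q,.11);print(vl,q.tolist(),P.mean(0),L,A)
E
```

```text
175 176 [ 14 173 201]
186 152 [ 15 153 108]
140 150 [ 16 138 226]
203 165 [ 14 162 135]
120 200 [ 15 147 211]
140 [[154.875, 162.125], [156.875, 185.875], [193.875, 186.625], [193.375, 162.625]] [ 0.4937 -0.2551  0.11  ] [0.0227 0.0349 0.023  0.0354] [  22.7747  112.7132 -158.6057  -66.8472]
170 [[154.875, 162.125], [156.875, 185.875], [193.875, 186.625], [192.625, 162.625]] [ 0.4937 -0.2552  0.11  ] [0.0227 0.0349 0.023  0.0347] [  22.7747  112.7132 -156.8856  -66.8623]
100 [[374.375, 240.875], [359.125, 246.625], [360.625, 251.625], [370.875, 247.625]] [ 0.4995 -0.2486  0.11  ] [0.0356 0.0111 0.024  0.0166] [ 108.7732 -166.2568  -70.6177  -30.6364]
120 [[374.375, 240.875], [359.625, 246.875], [361.125, 251.375], [368.625, 249.125]] [ 0.4987 -0.2479  0.11  ] [0.0348 0.0101 0.0171 0.022 ] [ 110.2069 -164.4827  -75.1094  -37.902 ]
```

Request:
move_arm(
  rows=[
    [0.36, -2.6, 0, 0, 0, 1, 1],
    [0.36, -2.6, 0, 0, 0, 0, 1],
    [0.36, -2.6, 0, 0, 0, 0, 1],
    [0, 0, 3.2, 0, 0, 0, 1],
    [0, 0, 3.2, 0, 0, 0, 1],
    [0, 0, 3.2, 0, 0, 0, 1],
    [0, 0, 3.2, 0, 0, 0, 1],
    [0, 0, 3.4, 0, 0, 0, 1],
    [0, 0, 0, 0, 0, 0, 1],
    [0, 0, 0, 0, 0, 0, -1],
    [0, 0, 0, 0, 0, 0, -1],
    [0, 0, 0, 0, 0, 0, -1],
    [0, 0, 0, 0, 0, 0, -1],
    [0, 0, 0, 0, 0, 0, -1],
    [0, 0, 0, 0, 0, 0, -1],
    [0, 0, 0, 0, 0, 0, -1],
  ],
)

```text
time: 3.87
tool_pos: [0.4944, -0.256, 0.0914]
tool_rot: [0.002, -0.2, 0.98, -0.001]
contact_force: [-1.0, 1.0, 7.3]
gripper_width: 0.414
grasp_force: 59.4
```

Request:
move_arm(
  rows=[
    [0, 0, -1.0, 0, 0, 0, -1],
    [0, 0, -2.5, 0, 0, 0, -1],
    [0, 0, -3.5, 0, 0, 0, -1],
    [0, 0, -3.5, 0, 0, 0, -1],
    [0, 0, -3.5, 0, 0, 0, -1],
    [0, 0, -3.5, 0, 0, 0, -1],
    [0, 0, 0, 0, 0, 0, -1],
    [0, 0, 0, 0, 0, 0, -1],
  ],
)

```text
time: 4.53
tool_pos: [0.4941, -0.2561, 0.2679]
tool_rot: [0.003, -0.2, 0.98, -0.003]
contact_force: [-0.0, 0.4, -1.4]
gripper_width: 0.409
grasp_force: 59.8
```

```bash
python3 - <<'E'
from h import *
np.set_printoptions(precision=4,suppress=True)
w=grab('wrist');t=grab('top');s=manip.state();print(s['time'],s['tool_pos'],s['tool_rot'],s['contact_force'],s['gripper_width'],s['grasp_force'])
cv2.imwrite('pics/two.png',np.hstack([cv2.resize(w['img'],(400,300)),cv2.resize(t['img'][155:315,170:330],(400,400),interpolation=cv2.INTER_CUBIC)[:300]]))
c=np.zeros((600,800,3),np.uint8);c[:300,:400]=cv2.resize(w['img'],(400,300));c[:,400:]=cv2.resize(t['img'][160:310,190:290],(400,600),interpolation=cv2.INTER_CUBIC);cv2.imwrite('pics/two.png',c)
E
```

```text
4.6333 [ 0.4925 -0.255   0.2629] [-0.0002 -0.2005  0.9797  0.0002] [-0.2874 -0.0752  0.49  ] 0.4150546885804413 59.752957820892334
```

View pics/two.png

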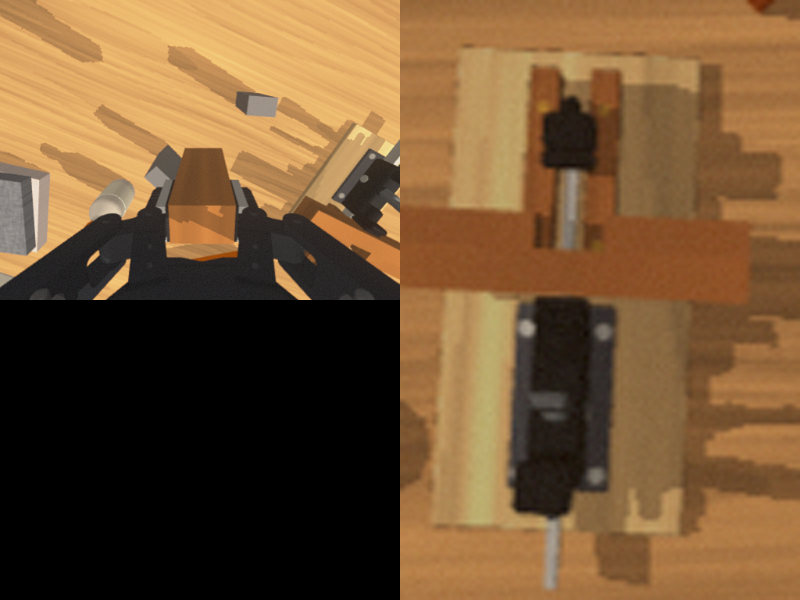

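The top crop (right half; full pixel = 190+u/4, 160+v/4) shows the rail's top (400–748, 210–302), with its right end at about x=748 and the housing at (537–607, 213–250). The jaw is at (570,135). The wrist view (left half) shows the post squarely gripped at (202,195).

Request:
move_arm(
  rows=[
    [-1.7, 3.5, 0, 0, 0, 0, -1],
    [-1.7, 3.5, 0, 0, 0, 0, -1],
    [-1.7, 3.5, 0, 0, 0, 0, -1],
    [-1.7, 3.5, 0, 0, 0, 0, -1],
    [0, 0, 0, 0, 0, 7, -1],
    [0, 0, 0, 0, 0, 7, -1],
    [0, 0, 0, 0, 0, 7, -1],
    [0, 0, 0, 0, 0, 3, -1],
    [0, 0, 0, 0, 0, 0, -1],
    [0, 0, 0, 0, 0, 0, -1],
    [0, 0, 0, 0, 0, 0, -1],
  ],
)

```text
time: 5.55
tool_pos: [0.4999, -0.0997, 0.262]
tool_rot: [-0.001, 0.007, 1.0, 0.0]
contact_force: [-0.6, -0.3, -1.2]
gripper_width: 0.421
grasp_force: 60.3
```

```bash
cp top.npz top1.npz; python3 - <<'E'
from h import *
np.set_printoptions(precision=4,suppress=True)
w=grab('wrist','wrist2.png');s=manip.state();print(s['time'],s['tool_pos'],s['tool_rot'],s['contact_force'],s['gripper_width'])
hw=cv2.cvtColor(w['img'],cv2.COLOR_BGR2HSV)
t=dict(np.load('top1.npz'));ht=cv2.cvtColor(t['img'],cv2.COLOR_BGR2HSV)
# column/row profiles of rail in top view
for u in (205,230,310,335): print('top col',u,[tuple(ht[v,u]) for v in range(206,240,2)])
E
```

```text
5.6 [ 0.5    -0.0997  0.2624] [-0.0007  0.0072  1.      0.0003] [-0.0899  0.2578 -0.6617] 0.41672359012407806
top col 205 [(np.uint8(18), np.uint8(125), np.uint8(189)), (np.uint8(18), np.uint8(128), np.uint8(189)), (np.uint8(18), np.uint8(123), np.uint8(188)), (np.uint8(13), np.uint8(162), np.uint8(143)), (np.uint8(12), np.uint8(180), np.uint8(133)), (np.uint8(13), np.uint8(182), np.uint8(137)), (np.uint8(12), np.uint8(179), np.uint8(135)), (np.uint8(12), np.uint8(180), np.uint8(139)), (np.uint8(13), np.uint8(183), np.uint8(141)), (np.uint8(12), np.uint8(175), np.uint8(144)), (np.uint8(13), np.uint8(189), np.uint8(139)), (np.uint8(13), np.uint8(182), np.uint8(139)), (np.uint8(12), np.uint8(180), np.uint8(140)), (np.uint8(15), np.uint8(156), np.uint8(159)), (np.uint8(17), np.uint8(128), np.uint8(185)), (np.uint8(17), np.uint8(124), np.uint8(185)), (np.uint8(18), np.uint8(128), np.uint8(183))]
top col 230 [(np.uint8(16), np.uint8(125), np.uint8(147)), (np.uint8(16), np.uint8(112), np.uint8(144)), (np.uint8(16), np.uint8(115), np.uint8(142)), (np.uint8(16), np.uint8(100), np.uint8(143))
[... 1482 characters left out ...]
nt8(163)), (np.uint8(15), np.uint8(155), np.uint8(165)), (np.uint8(15), np.uint8(155), np.uint8(164)), (np.uint8(15), np.uint8(152), np.uint8(163)), (np.uint8(15), np.uint8(156), np.uint8(168)), (np.uint8(14), np.uint8(155), np.uint8(179)), (np.uint8(15), np.uint8(154), np.uint8(161)), (np.uint8(15), np.uint8(153), np.uint8(165)), (np.uint8(14), np.uint8(155), np.uint8(171)), (np.uint8(14), np.uint8(152), np.uint8(178)), (np.uint8(15), np.uint8(156), np.uint8(175)), (np.uint8(14), np.uint8(155), np.uint8(158)), (np.uint8(15), np.uint8(158), np.uint8(158)), (np.uint8(15), np.uint8(154), np.uint8(164)), (np.uint8(14), np.uint8(154), np.uint8(166)), (np.uint8(15), np.uint8(155), np.uint8(166))]
```

View pics/wrist2.png

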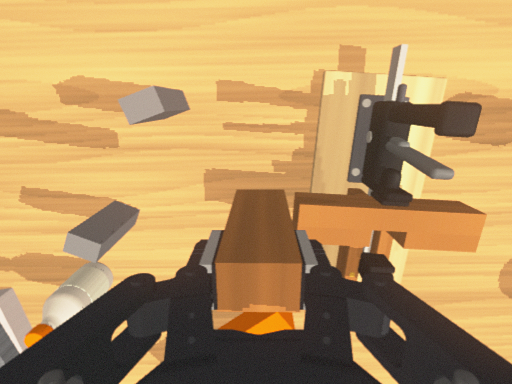

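The wrist view shows the rail's top face at (303–485, 208–248). The housing notch is at about (372–404, 232–248), the jaw top at (376,265), the trigger at (420,160) and the grip at (460,118). The held post is at (258,250).

```bash
python3 - <<'E'
from h import *
np.set_printoptions(precision=4,suppress=True)
w=load('wrist');t=dict(np.load('top1.npz'))
q,c=quad(t,(170,200,300,245),(9,166,90),(13,255,200))
r=cv2.minAreaRect(c.astype(np.float32));B=cv2.boxPoints(r);P,L,A=rect(t,B,.099);print('top',B.tolist(),P,L,A,P.mean(0))
hw=cv2.cvtColor(w['img'],cv2.COLOR_BGR2HSV)
for v in (222,240):print(v,[(u,hw[v,u].tolist()) for u in range(294,308,2)],[(u,hw[v,u].tolist()) for u in range(470,492,3)])
for u in (320,440):print(u,[(v,hw[v,u].tolist()) for v in range(190,256,4)])
print([(u,hw[242,u].tolist()) for u in range(360,412,3)])
E
```

```text
top [[186.123291015625, 231.43067932128906], [187.91302490234375, 197.0899200439453], [279.1391906738281, 201.84437561035156], [277.3494567871094, 236.1851348876953]] [[ 0.5427  0.1422  0.099 ]
 [ 0.6183  0.1376  0.099 ]
 [ 0.6024 -0.0644  0.099 ]
 [ 0.5269 -0.0579  0.099 ]] [0.0757 0.2026 0.0758 0.2007] [ -3.4804 -94.4965 175.0751  85.4838] [0.5726 0.0394 0.099 ]
222 [(294, [14, 160, 116]), (296, [14, 157, 112]), (298, [13, 170, 210]), (300, [14, 165, 230]), (302, [15, 174, 229]), (304, [15, 171, 229]), (306, [15, 167, 229])] [(470, [15, 170, 231]), (473, [15, 160, 234]), (476, [15, 169, 232]), (479, [15, 169, 234]), (482, [15, 167, 234]), (485, [18, 137, 238]), (488, [18, 129, 239]), (491, [18, 134, 238])]
240 [(294, [13, 157, 127]), (296, [13, 149, 108]), (298, [11, 48, 75]), (300, [16, 30, 126]), (302, [17, 29, 125]), (304, [15, 33, 122]), (306, [16, 30, 126])] [(470, [14, 166, 227]), (473, [14, 174, 226]), (476, [14, 169, 226]), (479, [18, 135, 242]), (482, [20, 124, 244]), (485, [20, 125, 244]), (488, [20, 129, 243]), (491, [21, 125, 244])]
320 [(190, [17, 120, 214]), (194, [13
[... 459 characters left out ...]
57, 138]), (210, [14, 158, 132]), (214, [15, 170, 229]), (218, [15, 170, 226]), (222, [15, 165, 227]), (226, [15, 167, 228]), (230, [14, 168, 228]), (234, [14, 168, 225]), (238, [14, 168, 224]), (242, [14, 166, 226]), (246, [14, 170, 223]), (250, [16, 147, 237]), (254, [21, 126, 244])]
[(360, [14, 175, 223]), (363, [15, 172, 224]), (366, [14, 165, 224]), (369, [14, 148, 222]), (372, [12, 139, 112]), (375, [15, 167, 116]), (378, [14, 169, 151]), (381, [14, 170, 228]), (384, [15, 166, 226]), (387, [14, 170, 220]), (390, [14, 172, 215]), (393, [24, 97, 246]), (396, [22, 109, 247]), (399, [13, 150, 122]), (402, [13, 166, 120]), (405, [13, 170, 217]), (408, [14, 168, 227]), (411, [14, 169, 226])]
```

```bash
cat >> h.py <<'E'
def cross(a,thr,lo=0):
    "sub-pixel positions where the 1-D profile a crosses thr"
    a=a.astype(float)-thr;i=np.where(a[:-1]*a[1:]<0)[0];return i+a[i]/(a[i]-a[i+1])+lo
def fit(P):
    "robust line through world xy points: centre, direction angle deg, rms"
    P=np.array(P)[:,:2]
    vx,vy,x,y=cv2.fitLine(P.astype(np.float32)*1000,cv2.DIST_HUBER,0,.01,.01).ravel()
    n=np.array([-vy,vx]);return np.array([x,y])/1000,np.degrees(np.arctan2(vy,vx)),np.std((P*1000-[x,y])@n)
E
python3 - <<'E'
from h import *
np.set_printoptions(precision=4,suppress=True)
w=load('wrist');t=dict(np.load('top1.npz'));z=.099
hw=cv2.cvtColor(cv2.GaussianBlur(w['img'],(3,3),0),cv2.COLOR_BGR2HSV);V=hw[...,2];S=hw[...,1]
ht=cv2.cvtColor(cv2.GaussianBlur(t['img'],(3,3),0),cv2.COLOR_BGR2HSV);St=ht[...,1]
def cols(f,I,us,v0,v1,thr,k=0):
    o=[]
    for u in us:
        c=cross(I[v0:v1,u],thr,v0)
        if len(c):o.append(onz(f,u,c[k],z))
    return o
def rows(f,I,vs,u0,u1,thr,k=0):
    o=[]
    for v in vs:
        c=cross(I[v,u0:u1],thr,u0)
        if len(c):o.append(onz(f,c[k],v,z))
    return o
print('cam',-w['R'].T@w['t'],-t['R'].T@t['t'])
E={'-x':cols(w,V,list(range(312,360))+list(range(420,470)),203,220,180,0),
 '+x':cols(w,S,range(412,470),238,256,152,-1),
 '+yend':rows(w,S,range(216,244),470,495,150,0),
 '-yend':rows(w,V,range(210,228),292,306,170,0),
 'n-y':rows(w,V,range(237,244),362,376,170,0),
 'n+y':rows(w,V,range(237,244),400,412,170,-1),
 'nback':cols(w,V,range(378,400),225,238,180,0),
 't-x':cols(t,St,range(187,215),222,240,155,-1),
 't+x':cols(t,St,list(range(184,220))+list(range(248,262)),206,222,152,0),
 't+yend':rows(t,St,range(215,228),178,194,165,0),
 't-yend':rows(t,St,range(218,231),268,285,168,-1)}
for k,p in E.items():
    if len(p)>2: print(k,len(p),*fit(p))
E
```

```text
cam [ 0.426  -0.0992  0.3849] [0.544  0.0011 0.9088]
-x 97 [0.534  0.0366] 85.92821 2.344105611862823
+x 55 [0.5828 0.0963] 85.82249 0.07235091458579507
+yend 26 [0.5609 0.1395] -4.4963756 0.14325016751273176
-yend 17 [ 0.5431 -0.0621] 20.514227 1.3827782156744588
n-y 7 [0.57   0.0215] -4.905986 0.018937407315490682
n+y 7 [0.5706 0.0579] -4.255716 0.04706999087476097
nback 16 [0.5594 0.0428] 86.22739 0.17793747617373018
t-x 19 [0.5393 0.1022] -88.79442 2.7867199519665378
t+x 34 [0.5814 0.0473] 86.592926 2.059571335359328
t+yend 12 [0.5666 0.1419] -2.6607258 0.10928459440943003
t-yend 12 [ 0.5534 -0.0586] -0.14556563 0.3875304086026339
```

```bash
python3 - <<'E'
from h import *
np.set_printoptions(precision=4,suppress=True)
w=load('wrist');zt=.2624+.0186
hw=cv2.cvtColor(w['img'],cv2.COLOR_BGR2HSV)
for u in(240,260,280):print(u,[(v,hw[v,u].tolist()) for v in range(254,324,5)])
for v in(280,):print(v,[(u,hw[v,u].tolist()) for u in list(range(205,226,3))+list(range(290,312,3))])
q,c=quad(w,(205,245,312,312),(8,130,150),(18,255,255))
P,L,A=rect(w,q,zt);print(q.tolist(),P,L,A,P.mean(0))
# expected image of an ideal centred post top
for X in [(.5+sx*.012,-.0997+sy*.018,zt) for sx,sy in((-1,-1),(-1,1),(1,1),(1,-1))]:print(proj(w,[X])[0])
E
```

```text
240 [(254, [15, 167, 113]), (259, [13, 161, 117]), (264, [14, 173, 168]), (269, [13, 166, 172]), (274, [13, 164, 171]), (279, [14, 171, 172]), (284, [14, 172, 169]), (289, [13, 171, 167]), (294, [14, 167, 168]), (299, [14, 177, 166]), (304, [13, 167, 170]), (309, [14, 169, 166]), (314, [13, 187, 183]), (319, [13, 241, 176])]
260 [(254, [12, 154, 129]), (259, [12, 162, 129]), (264, [13, 167, 188]), (269, [14, 171, 188]), (274, [13, 166, 189]), (279, [14, 169, 186]), (284, [15, 179, 182]), (289, [14, 176, 184]), (294, [13, 171, 183]), (299, [13, 170, 186]), (304, [13, 165, 201]), (309, [15, 169, 232]), (314, [13, 240, 175]), (319, [13, 240, 175])]
280 [(254, [14, 162, 120]), (259, [14, 150, 124]), (264, [13, 164, 182]), (269, [15, 171, 179]), (274, [14, 165, 178]), (279, [14, 167, 179]), (284, [14, 171, 177]), (289, [14, 169, 178]), (294, [13, 166, 178]), (299, [13, 171, 177]), (304, [14, 170, 176]), (309, [14, 167, 226]), (314, [14, 244, 229]), (319, [18, 245, 247])]
280 [(205, [6, 64, 56]), (208, [175, 54, 52]), (211, [5, 75, 58]), (214, [10, 62, 62]), (217, [13, 172, 173]), (220, [14, 176, 177]), (223, [13, 168, 181]), (290, [14, 167, 183]), (293, [13, 163, 186]), (296, [14, 172, 185]), (299, [14, 167, 185]), (302, [9, 65, 67]), (305, [6, 71, 54]), (308, [8, 42, 49]), (311, [12, 61, 54])]
[[215.375, 262.625], [212.125, 311.375], [304.875, 311.375], [300.375, 262.875]] [[ 0.4875 -0.1174  0.281 ]
 [ 0.5111 -0.1202  0.281 ]
 [ 0.5117 -0.0804  0.281 ]
 [ 0.4881 -0.083   0.281 ]] [0.0237 0.0398 0.0237 0.0344] [  -6.6615   89.1766 -173.7443  -91.0189] [ 0.4996 -0.1003  0.281 ]
[214.8186 263.6755]
[303.6211 262.5384]
[301.89   312.0411]
[218.0656 313.048 ]
```

Request:
move_arm(
  rows=[
    [-1.78, 3.51, 0, 0, 0, 0, -1],
    [-1.78, 3.51, 0, 0, 0, 0, -1],
    [-1.78, 3.51, 0, 0, 0, 0, -1],
    [-1.78, 3.51, 0, 0, 0, 0, -1],
    [0, 0, 0, 0, 0, 3.4, -1],
    [0, 0, 2.0, 0, 0, 0, -1],
    [0, 0, 2.0, 0, 0, 0, -1],
    [0, 0, 1.5, 0, 0, 0, -1],
    [0, 0, 0, 0, 0, 0, -1],
    [0, 0, 0, 0, 0, 0, -1],
    [0, 0, 0, 0, 0, 0, -1],
  ],
)

```text
time: 6.52
tool_pos: [0.5742, 0.0394, 0.2093]
tool_rot: [0.001, 0.037, 0.999, -0.0]
contact_force: [0.1, -1.4, -0.4]
gripper_width: 0.414
grasp_force: 60.5
```

```bash
python3 - <<'E'
from h import *
np.set_printoptions(precision=4,suppress=True)
s=manip.state();print(s['time'],s['tool_pos'],s['tool_rot'],s['contact_force'],s['gripper_width'])
a=grab('side');w=grab('wrist')
c=np.zeros((600,800,3),np.uint8);c[:400]=0
c[:480,:400]=cv2.resize(a['img'][130:250,200:300],(400,480),interpolation=cv2.INTER_CUBIC);c[:300,400:]=cv2.resize(w['img'],(400,300))
cv2.imwrite('pics/hover.png',c)
E
```

```text
6.5167 [0.5742 0.0394 0.2093] [ 0.0007  0.0372  0.9993 -0.    ] [ 0.1419 -1.4336 -0.4005] 0.4135645813081726
```

View pics/hover.png

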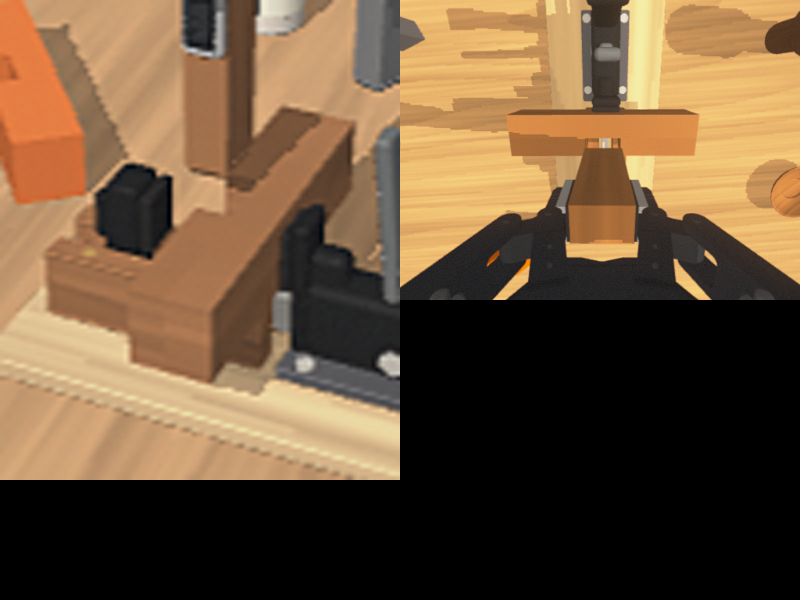

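The side crop shows the post's foot hovering over the rail's housing at (215,175). The wrist view now shows the whole rail (508–697, 110–155), with the housing's back at about (605,138) just ahead of the post's foot.

```bash
cat > rail.py <<'E'
from h import *
np.set_printoptions(precision=4,suppress=True)
w=load('wrist');z=.099
hw=cv2.cvtColor(cv2.GaussianBlur(w['img'],(3,3),0),cv2.COLOR_BGR2HSV);V=hw[...,2];S=hw[...,1]
def cols(I,us,v0,v1,thr,k=0):
    return [onz(w,u,c[k],z) for u in us for c in [cross(I[v0:v1,u],thr,v0)] if len(c)]
def rows(I,vs,u0,u1,thr,k=0):
    return [onz(w,c[k],v,z) for v in vs for c in [cross(I[v,u0:u1],thr,u0)] if len(c)]
E
python3 - <<'E'
from rail import *
for v in(170,190):print(v,[(u,hw[v,u].tolist()) for u in list(range(130,146,2))+list(range(374,388,2))])
for u in(160,220,360):print(u,[(v,hw[v,u].tolist()) for v in range(140,206,4)])
print([(u,hw[184,u].tolist()) for u in range(232,296,3)])
for n,p in {'-x':cols(V,list(range(145,225))+list(range(300,375)),144,172,180,-1),'+x':cols(S,list(range(145,200))+list(range(320,370)),186,206,152,-1),
 '-yend':rows(V,range(164,194),128,146,175,-1),'+yend':rows(S,range(164,194),370,390,150,0)}.items():
    if len(p)>2:print(n,len(p),*fit(p))
E
```

```text
170 [(130, [19, 132, 239]), (132, [19, 132, 239]), (134, [18, 133, 239]), (136, [18, 132, 239]), (138, [17, 142, 228]), (140, [14, 166, 181]), (142, [14, 168, 173]), (144, [14, 169, 178]), (374, [14, 169, 223]), (376, [14, 170, 222]), (378, [14, 170, 222]), (380, [16, 150, 231]), (382, [18, 134, 237]), (384, [18, 134, 237]), (386, [18, 134, 237])]
190 [(130, [17, 139, 230]), (132, [17, 137, 231]), (134, [17, 139, 230]), (136, [17, 137, 230]), (138, [17, 137, 230]), (140, [16, 138, 227]), (142, [14, 161, 184]), (144, [13, 167, 169]), (374, [14, 170, 217]), (376, [14, 168, 219]), (378, [17, 143, 236]), (380, [19, 130, 241]), (382, [19, 129, 241]), (384, [19, 130, 241]), (386, [19, 129, 241])]
160 [(140, [14, 149, 149]), (144, [13, 155, 112]), (148, [14, 172, 215]), (152, [14, 170, 220]), (156, [14, 172, 219]), (160, [14, 172, 219]), (164, [14, 171, 219]), (168, [14, 172, 220]), (172, [14, 168, 185]), (176, [14, 167, 169]), (180, [14, 169, 167]), (184, [14, 170, 165]), (188, [14, 169, 167]), (192, [13, 167, 168]), (196, [14, 169, 167]), (200, [15, 146, 199]), (204, [15, 141, 201])]
220 
[... 803 characters left out ...]
, 164]), (235, [14, 169, 160]), (238, [14, 164, 145]), (241, [14, 172, 206]), (244, [14, 170, 217]), (247, [13, 170, 206]), (250, [14, 171, 206]), (253, [14, 162, 187]), (256, [17, 120, 217]), (259, [18, 66, 220]), (262, [19, 40, 202]), (265, [18, 60, 200]), (268, [18, 120, 225]), (271, [14, 153, 142]), (274, [14, 168, 185]), (277, [14, 170, 193]), (280, [13, 159, 114]), (283, [13, 170, 209]), (286, [14, 172, 215]), (289, [14, 170, 215]), (292, [14, 170, 216]), (295, [14, 172, 215])]
-x 155 [0.5338 0.0305] 85.85403 4.02235912873249
+x 99 [0.5784 0.0277] 85.96473 0.19434673783608167
-yend 22 [ 0.5583 -0.0579] -4.823619 0.5061791303872396
+yend 26 [0.5701 0.1397] -4.7296104 0.08136647766525347
```

Request:
move_arm(
  rows=[
    [0.07, 0.06, 0.5, 0, 0, 0, -1],
    [0, 0, 0.8, 0, 0, 0, -1],
    [0, 0, 0.4, 0, 0, 0, -1],
    [0, 0, 0.3, 0, 0, 0, -1],
    [0, 0, 0.3, 0, 0, 0, -1],
    [0, 0, 0.3, 0, 0, 0, -1],
    [0, 0, 0.3, 0, 0, 0, -1],
    [0, 0, 0, 0, 0, 0, -1],
    [0, 0, 0, 0, 0, 0, -1],
  ],
)

```text
time: 7.37
tool_pos: [0.5729, 0.0402, 0.1791]
tool_rot: [-0.0, 0.037, 0.999, -0.0]
contact_force: [-0.5, 0.2, -0.5]
gripper_width: 0.415
grasp_force: 60.5
```

Request:
move_arm(
  rows=[
    [0, 0, 0.6, 0, 0, 0, -1],
    [0, 0, 0.6, 0, 0, 0, -1],
    [0, 0, 0.6, 0, 0, 0, -1],
    [0, 0, 0.6, 0, 0, 0, -1],
    [0, 0, 0.4, 0, 0, 0, -1],
    [0, 0, 0.2, 0, 0, 0, -1],
    [0, 0, 0.1, 0, 0, 0, -1],
    [0, 0, 0, 0, 0, 0, -1],
    [0, 0, 0, 0, 0, 0, -1],
  ],
)

```text
time: 8.12
tool_pos: [0.5732, 0.0402, 0.1485]
tool_rot: [0.0, 0.037, 0.999, -0.0]
contact_force: [0.4, 0.7, -0.6]
gripper_width: 0.415
grasp_force: 60.5
```

Request:
move_arm(
  rows=[
    [0, 0, 0.1, 0, 0, 0, -1],
    [0, 0, 0.1, 0, 0, 0, -1],
    [0, 0, 0.1, 0, 0, 0, -1],
    [0, 0, 0, 0, 0, 0, -1],
  ],
)

```text
time: 8.45
tool_pos: [0.5732, 0.0402, 0.1455]
tool_rot: [0.0, 0.037, 0.999, -0.0]
contact_force: [0.4, -0.3, -0.7]
gripper_width: 0.419
grasp_force: 60.5
```

Request:
move_arm(
  rows=[
    [0, 0, 0.1, 0, 0, 0, -1],
    [0, 0, 0.1, 0, 0, 0, -1],
    [0, 0, 0, 0, 0, 0, -1],
  ],
)

```text
time: 8.7
tool_pos: [0.5735, 0.0402, 0.1454]
tool_rot: [0.0, 0.037, 0.999, -0.0]
contact_force: [-3.9, 0.1, 7.9]
gripper_width: 0.414
grasp_force: 61.6
```

Request:
move_arm(
  rows=[
    [0, 0, -0.15, 0, 0, 0, -1],
    [0, 0, 0, 0, 0, 0, -0.1],
    [0, 0, 0, 0, 0, 0, 0.1],
    [0, 0, 0, 0, 0, 0, 0.4],
    [0, 0, 0, 0, 0, 0, 0.6],
    [0, 0, 0, 0, 0, 0, 1],
    [0, 0, 0, 0, 0, 0, 1],
    [0, 0, 0, 0, 0, 0, 1],
    [0, 0, -1, 0, 0, 0, 1],
    [0, 0, -2, 0, 0, 0, 1],
    [0, 0, -3, 0, 0, 0, 1],
    [0, 0, -3, 0, 0, 0, 1],
    [0, 0, 0, 0, 0, 0, 1],
  ],
)

```text
time: 9.78
tool_pos: [0.5765, 0.04, 0.2436]
tool_rot: [0.007, 0.037, 0.999, -0.0]
contact_force: [-0.1, 0.7, 1.0]
gripper_width: 1.0
grasp_force: 0.0
```

```bash
python3 - <<'E'
from h import *
np.set_printoptions(precision=4,suppress=True)
s=manip.state();print(s['time'],s['tool_pos'],s['tool_rot'],s['contact_force'],s['gripper_width'])
a=grab('side');w=grab('wrist');cv2.imwrite('pics/w3.png',w['img'])
c=np.zeros((600,800,3),np.uint8)
c[:480,:400]=cv2.resize(a['img'][130:250,200:300],(400,480),interpolation=cv2.INTER_CUBIC);c[:300,400:]=cv2.resize(w['img'],(400,300))
cv2.imwrite('pics/placed.png',c)
E
```

```text
9.7833 [0.5765 0.04   0.2436] [ 0.0065  0.0371  0.9993 -0.0002] [-0.1175  0.7089  0.99  ] 1.000382400605453
```

View pics/placed.png

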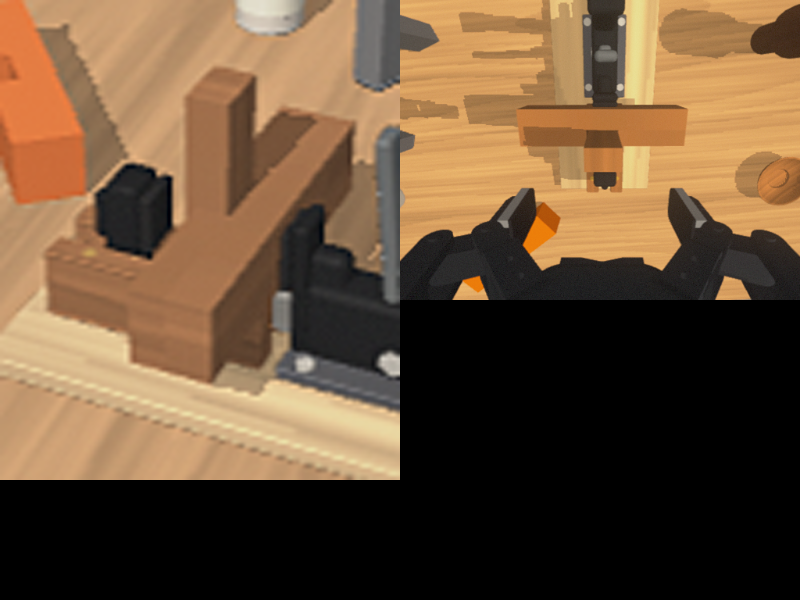

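The side crop shows the post standing upright in the housing, clear of the jaw. The wrist view shows the post's top at (603,158), the jaw behind it at (605,180), and the trigger at (605,53). Next is the trigger.

Request:
move_arm(
  rows=[
    [3.05, 0, 0, 0, 0, 7, 1],
    [0, 0, 0, 0, 0, 7, 1],
    [0, 0, 0, 0, 0, 7, 1],
    [0, 0, 0, 0, 0, 7, 1],
    [0, 0, 0, 0, 0, 7, 1],
    [0, 0, 0, 0, 0, 7, 1],
    [0, 0, 0, 0, 0, 7, 1],
    [0, 0, 0, 0, 0, 7, 1],
    [0, 0, 0, 0, 0, 7, 1],
    [0, 0, 0, 0, 0, 7, 1],
    [0, 0, 0, 0, 0, 7, 1],
    [0, 0, 0, 0, 0, 7, 1],
    [0, 0, 0, 0, 0, 6, 1],
    [0, -3, 0, 0, 0, 0, 0.6],
    [0, -3, 0, 0, 0, 0, 0.6],
    [0, -3, 0, 0, 0, 0, 0.6],
    [0, 0, 0, 0, 0, 0, 0.6],
    [0, 0, 0, 0, 0, 0, 0.6],
    [0, 0, 0, 0, 0, 0, 0.6],
  ],
)

```text
time: 11.47
tool_pos: [0.4529, 0.0491, 0.2344]
tool_rot: [-0.0, 0.733, 0.68, -0.0]
contact_force: [0.9, -0.0, 0.3]
gripper_width: 0.803
grasp_force: 0.0
```

```bash
python3 - <<'E'
from h import *
np.set_printoptions(precision=4,suppress=True)
s=manip.state();print(s['time'],s['tool_pos'],s['tool_rot'],s['contact_force'],s['gripper_width'])
w=grab('wrist','w4.png');t=grab('top')
# jaw face in first top view
t1=dict(np.load('top1.npz'));g=cv2.cvtColor(t1['img'],cv2.COLOR_BGR2HSV)
print([ (v,g[v,332].tolist()) for v in range(180,210,2)])
for v in (202,):
  p=onz(t1,332,v,.099);print('jaw',p, p[:2]@[.9974,-.0724]-.5298)
E
```

```text
11.4667 [0.4529 0.0491 0.2344] [-0.0001  0.7329  0.6803 -0.0001] [ 0.9396 -0.0057  0.3492] 0.8032536651798304
[(180, [14, 155, 158]), (182, [15, 157, 167]), (184, [15, 153, 173]), (186, [15, 153, 182]), (188, [15, 152, 180]), (190, [15, 149, 188]), (192, [15, 153, 180]), (194, [15, 162, 167]), (196, [14, 151, 171]), (198, [15, 155, 173]), (200, [15, 150, 175]), (202, [15, 157, 171]), (204, [15, 154, 171]), (206, [15, 155, 155]), (208, [14, 157, 159])]
jaw [ 0.599  -0.1817  0.099 ] 0.08080915980030967
```

View pics/w4.png

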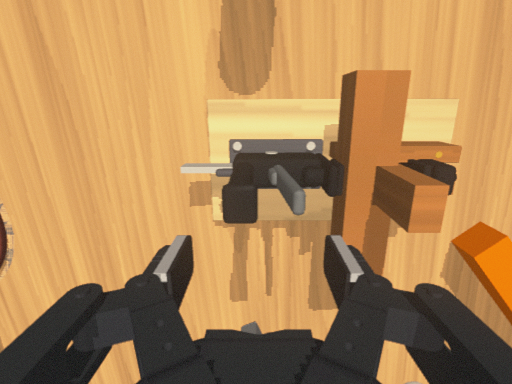

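The wrist view shows the grip's top at (240,212) and the trigger's top end at (298,207). Both lie between the fingers, which are at (178,265) and (343,265). The rail is at (365,150), the post at (420,200) and the jaw at (432,170).

```bash
python3 - <<'E'
from h import *
np.set_printoptions(precision=4,suppress=True)
w=load('wrist');ex=np.array([.9974,-.0724]);ey=np.array([.0724,.9974])
B=lambda p:(p[:2]@ex-.5298,p[:2]@ey-.0812)
hw=cv2.cvtColor(w['img'],cv2.COLOR_BGR2HSV)
for v in (190,197,203,207):print(v,[(u,hw[v,u].tolist()) for u in range(280,310,2)])
print([(v,hw[v,300].tolist()) for v in range(198,220,2)])
print([(v,hw[v,240].tolist()) for v in range(196,230,3)]); print([(u,hw[205,u].tolist()) for u in range(216,264,3)])
for n,u,v,z in(('blade tip',298,211,.159),('gripL',223,205,.163),('gripR',257,205,.163),('gripbottom',240,221,.163)):print(n,B(onz(w,u,v,z)))
for f in(dict(np.load('top1.npz')),):
  g=cv2.cvtColor(f['img'],cv2.COLOR_BGR2HSV)
  print('jaw col',[(v,int(g[v,232,2])) for v in range(180,216,2)])
  for v in (185,202):print(B(onz(f,232,v,.099)))
print('tcp',B(manip.state()['tool_pos']))
# grey table of expected positions
for n,X in (('blade face top',(-.046,0,.159)),('grip',(-.095,0,.163)),('grip+y',(-.095,.013,.163))):
  p=np.append((X[0]+.5298)*ex+(X[1]+.0812)*ey,X[2]);print(n,proj(w,[p])[0])
E
```

```text
190 [(280, [23, 48, 69]), (282, [15, 43, 71]), (284, [16, 38, 74]), (286, [16, 44, 76]), (288, [22, 48, 79]), (290, [27, 28, 81]), (292, [25, 30, 92]), (294, [18, 35, 96]), (296, [23, 23, 100]), (298, [23, 18, 115]), (300, [24, 32, 113]), (302, [10, 29, 105]), (304, [17, 106, 180]), (306, [17, 123, 203]), (308, [17, 124, 206])]
197 [(280, [17, 120, 202]), (282, [18, 119, 180]), (284, [18, 53, 82]), (286, [18, 42, 73]), (288, [25, 38, 73]), (290, [24, 33, 77]), (292, [23, 29, 79]), (294, [23, 23, 102]), (296, [21, 29, 116]), (298, [21, 19, 132]), (300, [19, 27, 132]), (302, [23, 26, 126]), (304, [19, 31, 115]), (306, [17, 123, 199]), (308, [17, 121, 200])]
203 [(280, [17, 119, 203]), (282, [17, 120, 197]), (284, [17, 121, 201]), (286, [17, 115, 177]), (288, [16, 49, 78]), (290, [19, 53, 77]), (292, [13, 37, 83]), (294, [20, 22, 106]), (296, [18, 27, 125]), (298, [23, 25, 130]), (300, [18, 25, 130]), (302, [19, 28, 127]), (304, [20, 45, 119]), (306, [17, 122, 198]), (308, [18, 122, 198])]
207 [(280, [17, 119, 203]), (282, [17, 119, 201]), (284, [17, 120, 200]), (286, [18, 125, 196]), (
[... 1217 characters left out ...]
.float64(0.004222289056341394))
gripR (np.float64(-0.08259437664126185), np.float64(0.0041559748279117875))
gripbottom (np.float64(-0.09494341840604087), np.float64(-0.008100341742459619))
jaw col [(180, 159), (182, 150), (184, 63), (186, 35), (188, 36), (190, 35), (192, 38), (194, 37), (196, 35), (198, 36), (200, 34), (202, 100), (204, 145), (206, 150), (208, 151), (210, 150), (212, 151), (214, 153)]
(np.float64(0.10845257849387913), np.float64(0.004584715449172591))
(np.float64(0.0705458331736385), np.float64(0.002636847573040099))
tcp (np.float64(-0.08097801903417001), np.float64(0.0005242261299051865))
blade face top [307.2955 208.3741]
grip [239.713  210.5119]
grip+y [239.3202 193.1778]
```

Request:
move_arm(
  rows=[
    [0.45, 0.1, 0, 0, 0, 0, 0.9],
    [0, 0, 1, 0, 0, 0, 0.9],
    [0, 0, 2, 0, 0, 0, 0.9],
    [0, 0, 2.5, 0, 0, 0, 0.9],
    [0, 0, 2.5, 0, 0, 0, 0.9],
    [0, 0, 2.0, 0, 0, 0, 0.9],
    [0, 0, 1.0, 0, 0, 0, 0.9],
    [0, 0, 0.6, 0, 0, 0, 0.9],
    [0, 0, 0, 0, 0, 0, 0.9],
    [0, 0, 0, 0, 0, 0, 0.9],
  ],
)

```text
time: 12.4
tool_pos: [0.4548, 0.0536, 0.1194]
tool_rot: [0.0, 0.733, 0.68, 0.0]
contact_force: [-0.2, 0.1, 0.2]
gripper_width: 0.948
grasp_force: 0.0
```

Request:
move_arm(
  rows=[
    [0, -0.4, 0, 0, 0, 0, 0.9],
    [0, -0.4, 0, 0, 0, 0, 0.9],
    [0, -0.2, 0, 0, 0, 0, 0.9],
    [0, -0.2, 0, 0, 0, 0, 0.9],
    [0, 0, 0, 0, 0, 0, 0.9],
  ],
)

```text
time: 12.82
tool_pos: [0.4433, 0.0545, 0.1205]
tool_rot: [0.001, 0.733, 0.68, 0.001]
contact_force: [2.0, 0.2, 4.2]
gripper_width: 0.953
grasp_force: 0.0
```

Request:
move_arm(
  rows=[
    [0, -0.2, 0, 0, 0, 0, 0.9],
    [0, -0.2, 0, 0, 0, 0, 0.9],
    [0, 0, 0, 0, 0, 0, 0.9],
    [0, 0, 0, 0, 0, 0, 0.9],
  ],
)

```text
time: 13.15
tool_pos: [0.4385, 0.0548, 0.1192]
tool_rot: [0.0, 0.733, 0.68, 0.0]
contact_force: [1.8, 0.6, 5.0]
gripper_width: 0.949
grasp_force: 0.0
```

Request:
move_arm(
  rows=[
    [0, 0.6, 0, 0, 0, 0, 0.9],
    [0, 0.6, 0, 0, 0, 0, 0.9],
    [0, 0.6, 0, 0, 0, 0, 0.9],
    [0, 0, -0.8, 0, 0, 0, 0.9],
    [0, 0, -0.8, 0, 0, 0, 0.6],
    [0, 0, 0, 0, 0, 0, 0.6],
    [0, 0, 0, 0, 0, 0, 0.6],
    [0, 0, 0, 0, 0, 0, 0.6],
    [0, 0, 0, 0, 0, 0, 0.6],
  ],
)

```text
time: 13.9
tool_pos: [0.4559, 0.0535, 0.1346]
tool_rot: [-0.0, 0.733, 0.68, -0.0]
contact_force: [0.3, 0.0, -0.8]
gripper_width: 0.795
grasp_force: 0.0
```

Request:
move_arm(
  rows=[
    [0, -0.2, 0, 0, 0, 0, 0.6],
    [0, -0.2, 0, 0, 0, 0, 0.6],
    [0, -0.2, 0, 0, 0, 0, 0.6],
    [0, -0.2, 0, 0, 0, 0, 0.6],
    [0, 0, 0, 0, 0, 0, 0.6],
    [0, 0, 0, 0, 0, 0, 0.6],
  ],
)

```text
time: 14.4
tool_pos: [0.4483, 0.054, 0.1351]
tool_rot: [0.0, 0.733, 0.68, 0.0]
contact_force: [1.3, 0.0, 0.8]
gripper_width: 0.802
grasp_force: 0.7
```

Request:
move_arm(
  rows=[
    [0, -0.3, 0, 0, 0, 0, 0.6],
    [0, -0.3, 0, 0, 0, 0, 0.6],
    [0, -0.3, 0, 0, 0, 0, 0.6],
    [0, -0.3, 0, 0, 0, 0, 0.6],
    [0, 0, 0, 0, 0, 0, 0.6],
  ],
)

```text
time: 14.82
tool_pos: [0.4363, 0.0549, 0.135]
tool_rot: [0.001, 0.733, 0.68, 0.0]
contact_force: [2.4, -0.3, 0.6]
gripper_width: 0.803
grasp_force: 1.6
```

Request:
move_arm(
  rows=[
    [0, -0.2, 0, 0, 0, 0, 0.6],
    [0, -0.2, 0, 0, 0, 0, 0.6],
    [0, 0, 0, 0, 0, 0, 0.6],
  ],
)

```text
time: 15.07
tool_pos: [0.4324, 0.0552, 0.1351]
tool_rot: [0.0, 0.733, 0.68, 0.0]
contact_force: [4.2, -0.4, 0.6]
gripper_width: 0.8
grasp_force: 2.1
```

Request:
move_arm(
  rows=[
    [0, -0.2, 0, 0, 0, 0, 0.6],
    [0, -0.2, 0, 0, 0, 0, 0.6],
    [0, 0, 0, 0, 0, 0, 0.6],
  ],
)

```text
time: 15.32
tool_pos: [0.4284, 0.0555, 0.135]
tool_rot: [0.0, 0.733, 0.68, 0.0]
contact_force: [3.6, -0.1, 1.1]
gripper_width: 0.802
grasp_force: 2.1
```

Request:
move_arm(
  rows=[
    [0, -0.2, 0, 0, 0, 0, 0.6],
    [0, 0, 0, 0, 0, 0, 0.6],
  ],
)

```text
time: 15.48
tool_pos: [0.427, 0.0556, 0.1349]
tool_rot: [0.001, 0.733, 0.68, 0.001]
contact_force: [6.4, -0.1, -1.3]
gripper_width: 0.797
grasp_force: 3.7
```

Request:
move_arm(
  rows=[
    [0, -0.2, 0, 0, 0, 0, 0.6],
    [0, 0, 0, 0, 0, 0, 0.6],
  ],
)

```text
time: 15.65
tool_pos: [0.4264, 0.0556, 0.1349]
tool_rot: [0.003, 0.733, 0.68, 0.002]
contact_force: [14.3, -1.4, -6.5]
gripper_width: 0.798
grasp_force: 6.9
```

```bash
cat > jaw.py <<'E'
from h import *
np.set_printoptions(precision=4,suppress=True)
ex=np.array([.9974,-.0724]);ey=np.array([.0724,.9974])
B=lambda p:np.round([1000*(p[:2]@ex-.5298),1000*(p[:2]@ey-.0812)],1)
s=manip.state();print(round(s['time'],2),s['tool_pos'],s['contact_force'],s['grasp_force'],'tcpB',B(s['tool_pos']))
t=grab('top');g=cv2.cvtColor(cv2.GaussianBlur(t['img'],(3,3),0),cv2.COLOR_BGR2HSV)
for u in (230,232):
    c=cross(g[178:216,u,2],95,178);print(u,c,[B(onz(t,u,x,.099)).tolist() for x in c])
E
python3 jaw.py
```

```text
15.65 [0.4264 0.0556 0.1349] [14.261  -1.377  -6.5319] 6.93027327535674 tcpB [-108.6    5.1]
230 [184.625  203.7436] [[109.1, 9.1], [66.5, 6.9]]
232 [184.9512 203.5577] [[108.6, 4.6], [67.1, 2.5]]
```

Request:
move_arm(
  rows=[
    [0, 0.6, 0, 0, 0, 0, 0.6],
    [0, 0.7, 0, 0, 0, 0, 0.6],
    [0, 0.7, 0, 0, 0, 0, 0.6],
    [0, 0.6, 0, 0, 0, 0, 0.6],
    [0, 0, 0, 0, 0, 0, 0.6],
    [0, 0, 0, 0, 0, 0, 0.6],
  ],
)

```text
time: 16.2
tool_pos: [0.45, 0.0539, 0.1342]
tool_rot: [-0.001, 0.733, 0.68, -0.001]
contact_force: [1.4, -0.8, -0.9]
gripper_width: 0.8
grasp_force: 0.8
```

```bash
python3 jaw.py; python3 - <<'E'
import h;h.grab=lambda n:dict(h.np.load('top1.npz'))
exec(open('jaw.py').read().replace('from h import *','from h import *\ngrab=h.grab'))
E
```

```text
16.2 [0.45   0.0539 0.1342] [ 1.3725 -0.7769 -0.8836] 0.8139644699986093 tcpB [-84.9   5.1]
230 [184.6667 203.7368] [[109.0, 9.1], [66.5, 6.9]]
232 [184.975  203.5283] [[108.5, 4.6], [67.2, 2.5]]
16.25 [0.4498 0.0539 0.1342] [ 1.4027  0.6454 -1.3998] 0.8003877522423863 tcpB [-85.1   5.1]
230 [183.5    202.4688] [[111.6, 9.2], [69.3, 7.0]]
232 [183.5682 202.05  ] [[111.7, 4.7], [70.4, 2.6]]
```

Request:
move_arm(
  rows=[
    [0, 0.4, 0, 0, 0, 0, 0.6],
    [0, 0, 0, 0, 0, 0, 0.6],
    [0, -0.7, 0, 0, 0, 0, 0.6],
    [0, -0.5, 0, 0, 0, 0, 0.6],
    [0, -0.5, 0, 0, 0, 0, 0.6],
    [0, -0.4, 0, 0, 0, 0, 0.6],
    [0, -0.4, 0, 0, 0, 0, 0.6],
    [0, -0.3, 0, 0, 0, 0, 0.6],
    [0, 0, 0, 0, 0, 0, 0.6],
  ],
)

```text
time: 17.0
tool_pos: [0.427, 0.0556, 0.1355]
tool_rot: [0.002, 0.733, 0.68, 0.001]
contact_force: [6.7, -1.2, -0.4]
gripper_width: 0.8
grasp_force: 3.4
```

Request:
move_arm(
  rows=[
    [0, 0.7, 0, 0, 0, 0, 0.6],
    [0, 0.7, 0, 0, 0, 0, 0.6],
    [0, 0.7, 0, 0, 0, 0, 0.6],
    [0, 0.7, 0, 0, 0, 0, 0.6],
    [0, 0, 0, 0, 0, 0, 0.6],
    [0, 0, 0, 0, 0, 0, 0.6],
  ],
)

```text
time: 17.5
tool_pos: [0.454, 0.0535, 0.1341]
tool_rot: [-0.001, 0.733, 0.68, -0.001]
contact_force: [1.8, -0.2, -0.7]
gripper_width: 0.797
grasp_force: 0.8
```

```bash
python3 jaw.py
```

```text
17.5 [0.454  0.0535 0.1341] [ 1.8172 -0.2179 -0.6572] 0.7520696427673101 tcpB [-80.8   5.1]
230 [187.4762 205.6596] [[102.7, 8.7], [62.2, 6.6]]
232 [187.1463 205.5686] [[103.6, 4.3], [62.6, 2.2]]
```

Request:
move_arm(
  rows=[
    [0, -0.7, 0, 0, 0, 0, 0.6],
    [0, -0.5, 0, 0, 0, 0, 0.6],
    [0, -0.5, 0, 0, 0, 0, 0.6],
    [0, -0.4, 0, 0, 0, 0, 0.6],
    [0, -0.4, 0, 0, 0, 0, 0.6],
    [0, -0.3, 0, 0, 0, 0, 0.6],
    [0, 0, 0, 0, 0, 0, 0.6],
  ],
)

```text
time: 18.13
tool_pos: [0.4269, 0.0555, 0.1351]
tool_rot: [0.002, 0.733, 0.68, 0.001]
contact_force: [7.3, -1.2, -2.8]
gripper_width: 0.802
grasp_force: 3.8
```

Request:
move_arm(
  rows=[
    [0, 0.7, 0, 0, 0, 0, 0.6],
    [0, 0.7, 0, 0, 0, 0, 0.6],
    [0, 0.7, 0, 0, 0, 0, 0.6],
    [0, 0.7, 0, 0, 0, 0, 0.6],
    [0, 0, 0, 0, 0, 0, 0.6],
    [0, 0, 0, 0, 0, 0, 0.6],
  ],
)

```text
time: 18.63
tool_pos: [0.4541, 0.0536, 0.1343]
tool_rot: [-0.001, 0.733, 0.68, -0.001]
contact_force: [0.3, -1.0, 1.2]
gripper_width: 0.799
grasp_force: 0.6
```

```bash
python3 jaw.py
```

```text
18.63 [0.4541 0.0536 0.1343] [ 0.319  -1.042   1.1591] 0.604252821940463 tcpB [-80.8   5.1]
230 [189.5385 207.74  ] [[98.1, 8.5], [57.6, 6.4]]
232 [189.4091 207.6538] [[98.6, 4.1], [58.0, 2.0]]
```

Request:
move_arm(
  rows=[
    [0, -0.7, 0, 0, 0, 0, 0.6],
    [0, -0.5, 0, 0, 0, 0, 0.6],
    [0, -0.4, 0, 0, 0, 0, 0.6],
    [0, -0.3, 0, 0, 0, 0, 0.6],
    [0, 0, 0, 0, 0, 0, 0.6],
  ],
)

```text
time: 19.1
tool_pos: [0.4353, 0.055, 0.1354]
tool_rot: [0.001, 0.733, 0.68, 0.001]
contact_force: [3.2, -1.2, 1.6]
gripper_width: 0.801
grasp_force: 1.5
```

Request:
move_arm(
  rows=[
    [0, -0.3, 0, 0, 0, 0, 0.6],
    [0, 0, 0, 0, 0, 0, 0.6],
  ],
)

```text
time: 19.27
tool_pos: [0.4326, 0.0551, 0.1355]
tool_rot: [0.001, 0.733, 0.68, 0.001]
contact_force: [3.7, -0.6, 2.1]
gripper_width: 0.801
grasp_force: 1.9
```

Request:
move_arm(
  rows=[
    [0, -0.3, 0, 0, 0, 0, 0.6],
    [0, 0, 0, 0, 0, 0, 0.6],
  ],
)

```text
time: 19.43
tool_pos: [0.4297, 0.0554, 0.1354]
tool_rot: [0.001, 0.733, 0.68, 0.001]
contact_force: [3.9, -0.9, 3.2]
gripper_width: 0.798
grasp_force: 2.0
```

Still running free; I'll finish this stroke, then release.

Request:
move_arm(
  rows=[
    [0, -0.2, 0, 0, 0, 0, 0.6],
    [0, -0.1, 0, 0, 0, 0, 0.6],
    [0, 0, 0, 0, 0, 0, 0.6],
  ],
)

```text
time: 19.68
tool_pos: [0.4272, 0.0555, 0.1353]
tool_rot: [0.001, 0.733, 0.68, 0.001]
contact_force: [6.9, -1.0, 0.6]
gripper_width: 0.798
grasp_force: 3.3
```

Request:
move_arm(
  rows=[
    [0, 0.7, 0, 0, 0, 0, 0.6],
    [0, 0.7, 0, 0, 0, 0, 0.6],
    [0, 0.7, 0, 0, 0, 0, 0.6],
    [0, 0.7, 0, 0, 0, 0, 0.6],
    [0, 0, 0, 0, 0, 0, 0.6],
    [0, 0, 0, 0, 0, 0, 0.6],
  ],
)

```text
time: 20.18
tool_pos: [0.454, 0.0535, 0.134]
tool_rot: [-0.001, 0.733, 0.68, -0.001]
contact_force: [0.3, -0.2, -1.9]
gripper_width: 0.8
grasp_force: 0.7
```

```bash
python3 jaw.py
```

```text
20.18 [0.454  0.0535 0.134 ] [ 0.3132 -0.1816 -1.8559] 0.7179942613583989 tcpB [-80.9   5.1]
230 [191.5417 208.5   ] [[93.6, 8.3], [55.9, 6.3]]
232 [191.5556 208.7021] [[93.8, 3.8], [55.7, 1.9]]
```

Request:
move_arm(
  rows=[
    [0, -0.6, 0, 0, 0, 0, 0.6],
    [0, -0.4, 0, 0, 0, 0, 0.6],
    [0, -0.3, 0, 0, 0, 0, 0.6],
    [0, 0, 0, 0, 0, 0, 0.6],
  ],
)

```text
time: 20.57
tool_pos: [0.4409, 0.0545, 0.1352]
tool_rot: [0.001, 0.733, 0.68, 0.0]
contact_force: [3.1, -0.6, 0.3]
gripper_width: 0.8
grasp_force: 1.2
```

Request:
move_arm(
  rows=[
    [0, -0.2, 0, 0, 0, 0, 0.6],
    [0, 0, 0, 0, 0, 0, 0.6],
  ],
)

```text
time: 20.73
tool_pos: [0.4393, 0.0546, 0.1352]
tool_rot: [0.0, 0.733, 0.68, 0.0]
contact_force: [1.6, -1.0, 0.3]
gripper_width: 0.8
grasp_force: 1.4
```

Request:
move_arm(
  rows=[
    [0, -0.15, 0, 0, 0, 0, 0.6],
    [0, 0, 0, 0, 0, 0, 0.6],
  ],
)

```text
time: 20.9
tool_pos: [0.438, 0.0547, 0.1352]
tool_rot: [0.0, 0.733, 0.68, 0.0]
contact_force: [4.4, -0.9, 1.0]
gripper_width: 0.8
grasp_force: 1.6
```

Request:
move_arm(
  rows=[
    [0, -0.15, 0, 0, 0, 0, 0.6],
    [0, 0, 0, 0, 0, 0, 0.6],
  ],
)

```text
time: 21.07
tool_pos: [0.4368, 0.0548, 0.1353]
tool_rot: [0.001, 0.733, 0.68, 0.0]
contact_force: [4.3, -0.7, 2.7]
gripper_width: 0.8
grasp_force: 2.1
```

Request:
move_arm(
  rows=[
    [0, -0.15, 0, 0, 0, 0, 0.6],
    [0, 0, 0, 0, 0, 0, 0.6],
  ],
)

```text
time: 21.23
tool_pos: [0.4352, 0.0549, 0.1353]
tool_rot: [0.001, 0.733, 0.68, 0.0]
contact_force: [4.6, -0.6, 1.5]
gripper_width: 0.802
grasp_force: 2.3
```

Request:
move_arm(
  rows=[
    [0, -0.15, 0, 0, 0, 0, 0.6],
    [0, 0, 0, 0, 0, 0, 0.6],
  ],
)

```text
time: 21.4
tool_pos: [0.4337, 0.0551, 0.1353]
tool_rot: [0.001, 0.733, 0.68, 0.0]
contact_force: [4.7, -1.6, 2.6]
gripper_width: 0.8
grasp_force: 2.3
```

Request:
move_arm(
  rows=[
    [0, -0.1, 0, 0, 0, 0, 0.6],
    [0, 0, 0, 0, 0, 0, 0.6],
  ],
)

```text
time: 21.57
tool_pos: [0.4328, 0.0551, 0.1353]
tool_rot: [0.001, 0.733, 0.68, 0.0]
contact_force: [5.2, -2.2, 4.4]
gripper_width: 0.801
grasp_force: 2.4
```

Request:
move_arm(
  rows=[
    [0, -0.1, 0, 0, 0, 0, 0.6],
    [0, 0, 0, 0, 0, 0, 0.6],
  ],
)

```text
time: 21.73
tool_pos: [0.4317, 0.0552, 0.1353]
tool_rot: [0.0, 0.733, 0.68, 0.0]
contact_force: [5.1, -1.7, 3.7]
gripper_width: 0.799
grasp_force: 2.4
```

Request:
move_arm(
  rows=[
    [0, -0.1, 0, 0, 0, 0, 0.6],
    [0, 0, 0, 0, 0, 0, 0.6],
  ],
)

```text
time: 21.9
tool_pos: [0.4307, 0.0553, 0.1353]
tool_rot: [0.0, 0.733, 0.68, 0.0]
contact_force: [3.9, -1.3, 4.3]
gripper_width: 0.805
grasp_force: 2.5
```

Request:
move_arm(
  rows=[
    [0, -0.1, 0, 0, 0, 0, 0.6],
    [0, 0, 0, 0, 0, 0, 0.6],
  ],
)

```text
time: 22.07
tool_pos: [0.4297, 0.0553, 0.1352]
tool_rot: [0.0, 0.733, 0.68, 0.0]
contact_force: [4.3, -2.4, 4.1]
gripper_width: 0.804
grasp_force: 2.5
```

Request:
move_arm(
  rows=[
    [0, -0.1, 0, 0, 0, 0, 0.6],
    [0, 0, 0, 0, 0, 0, 0.6],
  ],
)

```text
time: 22.23
tool_pos: [0.4286, 0.0554, 0.1352]
tool_rot: [0.0, 0.733, 0.68, 0.0]
contact_force: [5.1, -2.3, 3.4]
gripper_width: 0.801
grasp_force: 2.5
```

```bash
python3 jaw.py
```

```text
22.23 [0.4286 0.0554 0.1352] [ 5.1054 -2.3101  3.3958] 2.4927090480923653 tcpB [-106.3    5.1]
230 [193.3929 209.5102] [[89.5, 8.1], [53.7, 6.2]]
232 [193.5111 209.6667] [[89.4, 3.6], [53.6, 1.8]]
```

Request:
move_arm(
  rows=[
    [0, -0.1, 0, 0, 0, 0, 0.6],
    [0, -0.1, 0, 0, 0, 0, 0.6],
    [0, 0, 0, 0, 0, 0, 0.6],
  ],
)

```text
time: 22.53
tool_pos: [0.4272, 0.0555, 0.1352]
tool_rot: [0.001, 0.733, 0.68, 0.001]
contact_force: [7.4, -1.9, 2.8]
gripper_width: 0.803
grasp_force: 3.8
```

Request:
move_arm(
  rows=[
    [0, 0.7, 0, 0, 0, 0, 0.6],
    [0, 0.7, 0, 0, 0, 0, 0.6],
    [0, 0.7, 0, 0, 0, 0, 0.6],
    [0, 0.7, 0, 0, 0, 0, 0.6],
    [0, 0, 0, 0, 0, 0, 0.6],
    [0, 0, 0, 0, 0, 0, 0.6],
  ],
)

```text
time: 23.03
tool_pos: [0.4538, 0.0536, 0.1338]
tool_rot: [-0.001, 0.733, 0.68, -0.001]
contact_force: [0.7, -0.1, -1.3]
gripper_width: 0.802
grasp_force: 0.7
```

```bash
python3 jaw.py
```

```text
23.03 [0.4538 0.0536 0.1338] [ 0.6752 -0.1338 -1.3469] 0.7204375843866728 tcpB [-81.1   5.1]
230 [193.6522 209.6154] [[88.9, 8.0], [53.5, 6.2]]
232 [193.5556 209.7447] [[89.3, 3.6], [53.4, 1.8]]
```

Request:
move_arm(
  rows=[
    [0, -0.4, 0, 0, 0, 0, 0.6],
    [0, -0.2, 0, 0, 0, 0, 0.6],
    [0, 0, 0, 0, 0, 0, 0.6],
  ],
)

```text
time: 23.33
tool_pos: [0.4476, 0.054, 0.1347]
tool_rot: [-0.0, 0.733, 0.68, -0.0]
contact_force: [1.4, -0.4, -0.4]
gripper_width: 0.806
grasp_force: 0.7
```

Request:
move_arm(
  rows=[
    [0, -0.15, 0, 0, 0, 0, 0.6],
    [0, 0, 0, 0, 0, 0, 0.6],
  ],
)

```text
time: 23.5
tool_pos: [0.4465, 0.0541, 0.1349]
tool_rot: [0.0, 0.733, 0.68, 0.0]
contact_force: [1.1, -0.4, -1.1]
gripper_width: 0.799
grasp_force: 0.7
```

Request:
move_arm(
  rows=[
    [0, -0.15, 0, 0, 0, 0, 0.6],
    [0, 0, 0, 0, 0, 0, 0.6],
  ],
)

```text
time: 23.67
tool_pos: [0.4453, 0.0542, 0.1349]
tool_rot: [0.0, 0.733, 0.68, 0.0]
contact_force: [2.2, -0.7, -1.1]
gripper_width: 0.804
grasp_force: 1.2
```

Request:
move_arm(
  rows=[
    [0, -0.15, 0, 0, 0, 0, 0.6],
    [0, 0, 0, 0, 0, 0, 0.6],
  ],
)

```text
time: 23.83
tool_pos: [0.444, 0.0543, 0.1351]
tool_rot: [0.0, 0.733, 0.68, 0.0]
contact_force: [3.8, 0.5, -1.7]
gripper_width: 0.802
grasp_force: 1.8
```

Request:
move_arm(
  rows=[
    [0, -0.1, 0, 0, 0, 0, 0.6],
    [0, 0, 0, 0, 0, 0, 0.6],
  ],
)

```text
time: 24.0
tool_pos: [0.443, 0.0544, 0.1351]
tool_rot: [0.0, 0.733, 0.68, 0.0]
contact_force: [3.8, -0.5, -1.0]
gripper_width: 0.799
grasp_force: 1.9
```

Request:
move_arm(
  rows=[
    [0, -0.1, 0, 0, 0, 0, 0.6],
    [0, 0, 0, 0, 0, 0, 0.6],
  ],
)

```text
time: 24.17
tool_pos: [0.442, 0.0545, 0.1351]
tool_rot: [0.0, 0.733, 0.68, 0.0]
contact_force: [4.0, -0.6, 0.3]
gripper_width: 0.798
grasp_force: 2.0
```

Request:
move_arm(
  rows=[
    [0, -0.1, 0, 0, 0, 0, 0.6],
    [0, 0, 0, 0, 0, 0, 0.6],
  ],
)

```text
time: 24.33
tool_pos: [0.441, 0.0545, 0.1352]
tool_rot: [0.0, 0.733, 0.68, 0.0]
contact_force: [3.6, -1.1, 0.3]
gripper_width: 0.799
grasp_force: 2.0
```

Request:
move_arm(
  rows=[
    [0, -0.1, 0, 0, 0, 0, 0.6],
    [0, 0, 0, 0, 0, 0, 0.6],
  ],
)

```text
time: 24.5
tool_pos: [0.44, 0.0546, 0.1352]
tool_rot: [0.0, 0.733, 0.68, 0.0]
contact_force: [4.4, -0.7, 1.0]
gripper_width: 0.8
grasp_force: 2.0
```

Request:
move_arm(
  rows=[
    [0, -0.1, 0, 0, 0, 0, 0.6],
    [0, 0, 0, 0, 0, 0, 0.6],
  ],
)

```text
time: 24.67
tool_pos: [0.439, 0.0547, 0.1353]
tool_rot: [0.0, 0.733, 0.68, 0.0]
contact_force: [4.3, -1.2, 3.4]
gripper_width: 0.801
grasp_force: 2.1
```

Request:
move_arm(
  rows=[
    [0, -0.1, 0, 0, 0, 0, 0.6],
    [0, 0, 0, 0, 0, 0, 0.6],
  ],
)

```text
time: 24.83
tool_pos: [0.4384, 0.0547, 0.1353]
tool_rot: [0.001, 0.733, 0.68, 0.001]
contact_force: [6.0, -1.0, 0.9]
gripper_width: 0.799
grasp_force: 3.0
```

Request:
move_arm(
  rows=[
    [0, -0.1, 0, 0, 0, 0, 0.6],
    [0, 0, 0, 0, 0, 0, 0.6],
  ],
)

```text
time: 25.0
tool_pos: [0.4378, 0.0548, 0.1353]
tool_rot: [0.001, 0.733, 0.68, 0.001]
contact_force: [8.4, -0.2, -0.5]
gripper_width: 0.802
grasp_force: 4.2
```

Request:
move_arm(
  rows=[
    [0, -0.1, 0, 0, 0, 0, 0.6],
    [0, 0, 0, 0, 0, 0, 0.6],
  ],
)

```text
time: 25.17
tool_pos: [0.4373, 0.0548, 0.1352]
tool_rot: [0.002, 0.733, 0.68, 0.002]
contact_force: [11.0, -1.1, -1.6]
gripper_width: 0.797
grasp_force: 5.5
```

Request:
move_arm(
  rows=[
    [0, -0.1, 0, 0, 0, 0, 0.6],
    [0, 0, 0, 0, 0, 0, 0.6],
    [0, 0, 0, 0, 0, 0, 0.6],
    [0, 0, 0, 0, 0, 0, 0.6],
  ],
)

```text
time: 25.5
tool_pos: [0.4369, 0.0548, 0.1353]
tool_rot: [0.002, 0.733, 0.68, 0.002]
contact_force: [13.5, -1.2, -3.5]
gripper_width: 0.8
grasp_force: 6.8
```

```bash
python3 jaw.py; python3 - <<'E'
from h import *
w=grab('wrist');a=grab('side');s=manip.state();print(s['contact_force'],s['joint_vel'])
c=np.zeros((600,800,3),np.uint8)
c[:,:400]=cv2.resize(a['img'][110:260,200:300],(400,600),interpolation=cv2.INTER_CUBIC);c[:300,400:]=cv2.resize(w['img'],(400,300))
t=load('top');c[300:,400:]=cv2.resize(t['img'][170:260,180:300],(400,300),interpolation=cv2.INTER_CUBIC)
cv2.imwrite('pics/final.png',c)
E
```

```text
25.5 [0.4369 0.0548 0.1353] [13.4875 -1.2043 -3.5492] 6.824600547552109 tcpB [-98.    5.1]
230 [194.3571 210.52  ] [[87.3, 7.9], [51.5, 6.1]]
232 [194.3721 210.6   ] [[87.5, 3.5], [51.5, 1.7]]
[12.75073986 -1.20445197 -3.98909816] [ 0.00100953 -0.00023081 -0.00057116  0.00162276  0.0005752   0.00021712]
```

View pics/final.png

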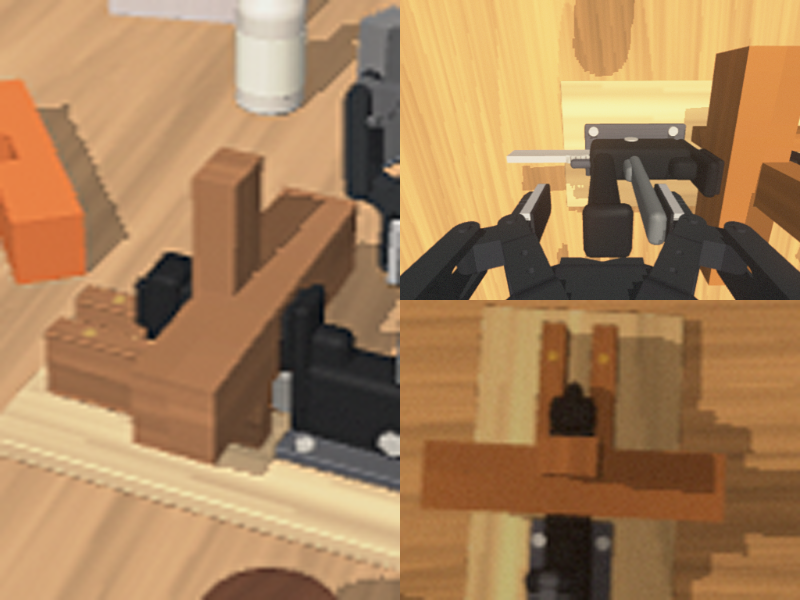

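The final view shows the jaw closed on the upright post at (225,220), the finger's pad bearing on the trigger at (665,205), and the post seated in the housing at (572,455). The pull is a steady 13 N, which puts about 30 N on the post. Handing in.

```bash
python3 -c "
from plant import manip
print(manip.job_done())"
```

```text
the job is handed in; nothing more can be done
None
```

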